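# Clear the used moisture tins through the tipping tray into the wash bin

## Task

Push the tipping tray level, then take the straightedge from its stand and push all the tins off the sorting board right into the tray with it. Put the straightedge back upright inside the rim of its stand, tip the tray so that every tin slides into the wash bin, and push the tray back level. Do not push or pick up the tins with the fingers, and leave the other things on the bench alone.

Things in the scene. Friction and masses are not known exactly. Their poses are not given: they have to be found in the camera images.
- board_lip (a point): Sorting board: fixed steel board, 180 mm wide between green rails 25 mm high, top face 130 mm above the bench. This point: middle of its open edge (lip), on the top face, where the tray begins. x across the board, positive to the side with the tray's flange; y along the board away from the tray, to a green end stop 25 mm high with its inner face at y = 288 mm; z up.
- tray (a joint): Angle of the tipping tray, rad: 0 = level (hard stop), 0.75 = fully tipped (hard stop), the outlet end, away from the board, down. The hinge is stiff: the tray stays where it is left; some 4 to 9 N on a pad turns it. Tins slide out freely when it is tipped 0.5 or more.
- tray_floor (a point): Middle of the tray's floor, 7 mm above the hinge line, which runs along board_lip's x at y = -100 mm, z = -10 mm. The tray is an aluminium trough 184 mm wide inside, 190 mm long, open at both ends, walls 30 mm high. Level, its floor lies 3 mm below the board and runs from y = -2 to -192 mm of board_lip. Axes turn with the tray; level, they are those of board_lip.
- outlet_pad (a point): Centre of the orange pad (30 x 44 mm) on top of the flange on the tray's +x wall, near the outlet end: pushing it down tips the tray. It moves with the tray: at tray angle 0 it is 116 mm along x, 65 mm towards the outlet (-y) and 40 mm up from the middle of the hinge line. z is the pad's normal.
- inlet_pad (a point): Centre of the blue pad (30 x 44 mm) on the same flange, near the board end: pushing it down brings the tray back level. At tray angle 0 it is 116 mm along x, 70 mm towards the board (+y) and 40 mm up from the middle of the hinge line. z is the pad's normal.
- bin_floor (a point): Blue wash bin on the bench under the tray's outlet, fixed, 220 mm (x) by 178 mm (y) inside, side walls 55 mm, wall under the tray 40 mm, far wall 100 mm high. This point is the middle of its inner floor, 5 mm above the bench; axes nearly those of board_lip.
- stand_top (a point): Grey stand for the straightedge, fixed, beyond the board: top face 130 mm above the bench, 180 mm (x) by 56 mm (y) inside a yellow rim 7 mm high. This point is the middle of that face; x along its length, z up.
- straightedge_grip (a point): Straightedge: aluminium bar 150 x 24 x 26 mm (x length, y thickness, z height) with a red upright grip in the middle, 32 mm along x, 22 mm thick in y, up to 92 mm above the bar's underside; 0.2 to 0.33 kg, stands by itself. This point is in the grip, 60 mm above the underside, on the centre line; z up along the grip. Starts on the stand.
- tin0_center (a point): Round aluminium moisture tin with a black lid and white label spot, 40 mm across, 22 mm high, 25 to 50 g, standing on the sorting board at the start; this point is its centre. Absent in some runs.
- tin1_center (a point): Round aluminium moisture tin with a black lid and white label spot, 40 mm across, 22 mm high, 25 to 50 g, standing on the sorting board at the start; this point is its centre. Absent in some runs.
- tin2_center (a point): Round aluminium moisture tin with a black lid and white label spot, 40 mm across, 22 mm high, 25 to 50 g, standing on the sorting board at the start; this point is its centre. Absent in some runs.
- tin3_center (a point): Round aluminium moisture tin with a black lid and white label spot, 40 mm across, 22 mm high, 25 to 50 g, standing on the sorting board at the start; this point is its centre. Absent in some runs.
- tin4_center (a point): Round aluminium moisture tin with a black lid and white label spot, 40 mm across, 22 mm high, 25 to 50 g, standing on the sorting board at the start; this point is its centre. Absent in some runs.
- tin5_center (a point): Round aluminium moisture tin with a black lid and white label spot, 40 mm across, 22 mm high, 25 to 50 g, standing on the sorting board at the start; this point is its centre. Absent in some runs.
- tin6_center (a point): Round aluminium moisture tin with a black lid and white label spot, 40 mm across, 22 mm high, 25 to 50 g, standing on the sorting board at the start; this point is its centre. Absent in some runs.
- tin7_center (a point): Round aluminium moisture tin with a black lid and white label spot, 40 mm across, 22 mm high, 25 to 50 g, standing on the sorting board at the start; this point is its centre. Absent in some runs.
- amber_bottle: Amber glass bottle, 80 mm across, 170 mm high; loose bystander, leave it alone. Origin in its underside.
- wash_bottle: White wash bottle with a red cap, 60 mm across, 160 mm high; loose bystander, leave it alone. Origin in its underside.
- jar: Small glass jar, green lid, 56 mm across, 60 mm high; loose bystander, leave it alone. Origin in its underside.
- dish: White ceramic dish, 100 mm across, 40 mm high; loose bystander, leave it alone. Origin in its underside.
- spatula: Spatula lying on the bench; loose bystander, leave it alone. Origin in its underside.
- beaker: Glass beaker, 70 mm across, 90 mm high; loose bystander, leave it alone. Origin in its underside.
There are look-alikes about, which are no part of the job. What is shaped like the part that bears tin0_center but red is not meant.

How it is judged:
By the outcome, as a careful person would: the job done as asked, in the order asked, and still so for the second after the job is handed in, with the robot touching nothing.
Of tin0, tin1, tin2, tin3, tin4, tin5, tin6, tin7 only 4 to 8 are there at a start; the rules pass over those that are not, and their reading is None.
At some moment in a run one of tin0, tin1, tin2, tin3, tin4, tin5, tin6, tin7 may be knocked a few centimetres aside while the robot is not near it.
Once in a run the grip may slacken for a moment while it holds something.
It also fails if it takes over 208 s, if anything falls off the work surface, if the arm or the gripper's body presses on something with over 40 N, if the wrist force passes 120 N, or if a joint passes its speed limit or range.

## Robot

A 6-joint arm with a two-finger parallel gripper is mounted at the origin on the work surface. World frame = base frame: x ahead of the robot, y to its left, z up, the work surface at z = 0. Lengths are in mm, angles in rad, forces in N, time in s.
With the tool pointing down it reaches from about 275 to 750 mm from the base axis. Payload 10.2 kg.
Tool frame: the origin (TCP) lies midway between the tips of the shut fingers; the grasp point (between the pads) lies 19 mm behind it (r.pinch_z is the distance from the TCP to the grasp point, in mm); z points along the fingers, y is the line along which they close (so a half turn about z gives the same grasp; the last joint's range is limited). The gripper opens to 85 mm and grips with 20 to 120 N. Pads are 22 mm wide; open, the fingers measure 114 mm over their backs; the gripper's body (76 mm by 85 mm) begins 54 mm behind the grasp point. The pads swing forward as they close: fully open they stand 13 mm farther back than shut.
Start: joints at [-1.465, 0.313, 1.498, -0, 1.331, -0.223], TCP at [169.514, -496.887, 231.294] pointing down, gripper open.
Joint ranges: [-2.94, 2.94], [-0.97, 2.17], [0.19, 2.56], [-1.23, 4.37], [0.02, 3.11], [-2.88, 2.88]. Speed limits (rad/s): [2.39, 2.39, 3.01, 3.14, 3.14, 3.14].

## Interface

Orientations are given as a rotation vector (axis times angle).
In Python, from workcell import observe, cams, ticket, r gives the robot as it stands. The module is installed in compiled form; this text tells all that it offers.
- The arm moves only by the tool drive_tool, never from a script. Its argument "deltas" is a list of rows, each an object with "hand": the finger opening in mm, from 0 to 85.4; "dp": the shift along the tool's x, y, z in units of 40 mm (1.0 is 40 mm), a list of three; "twist": the turn, a rotation vector about the tool's x, y, z in units of 5 degrees (1.0 is 5 degrees), a list of three. A call has 1 to 10 rows; each row is the pose to reach, as a shift and turn from the pose commanded when the call began, along the tool's axes at that moment; what a row does not reach only later rows make up. A row lasts 1/8 s, in which the tool goes at most 62.5 mm and 10.7 degrees, less where a joint would pass 70% of its speed; a pose out of reach is approached as far as the arm can. A call with a gripper value outside its range is refused whole. The fingers move at their own pace and stop on an object; "force" is the grip in N (left out, the last holds). Time passes only in rows, so rows that repeat a pose let the fingers close. It gives the time, the measured TCP pose, the force, the opening and the grip force at its end, in the units of the state.
- observe(): the state, without advancing time (a new reading comes with each control period).
- cams.capture(name): name is "scene" or "top"; returns a dict with "image" (400x640x3 uint8, blue, green, red), "fx", "fy", "cx", "cy" (pixels), "R" (3x3) and "t" (3): a world point X has camera coordinates R X + t. Camera axes: x right, y down, z forward; pixel columns grow to the right and rows downward; lengths in mm; the calibration is good to about 2 mm. A picture is of the moment at which its call begins. There is no depth.
- ticket.finish_job(): hands the job in; it is judged then, once.
The state is a dict: "clock": time; "qpos": joint angles; "dq": joint speeds; "tau": joint torques, N m; "eef_pos": TCP position; "tcp_rot": TCP orientation; "ft_force": force on the tool from outside, world axes, zero at the start; "wrist_torque": the same for the moment, N m; "opening": finger opening in mm; "grip_force": force on a finger pad.
Only numpy, scipy, OpenCV 4.12 (cv2) and the standard library are available. Lean on these libraries where they do the work, as an engineer would, in place of code of your own. Each camera call takes 0.05 s, during which the arm holds its last target. There are 200 camera calls.

## Working session

There is one attempt and no reset: what is moved stays moved. The work goes in short steps, Python scripts to look and compute and a tool call to move; the robot and the scene stay as the last step left them, time stands still between calls to the robot, and variables do not carry over. Pictures are saved under pics/ and viewed, at most 14 in all, crops included, and the job is handed in when it is done.

Besides the shell and the picture viewer there is one more tool, called after "Request:" by a JSON object that holds its "fn" and its "kwargs", one argument or row to a line. drive_tool: Moves the arm, as the interface text tells. Its arguments: {"type":"object","properties":{"deltas":{"type":"array"},"force":{"type":"number"}},"required":["deltas"]}

```bash
mkdir -p pics
python3 - <<'E'
from workcell import observe,cams,r
import cv2,numpy as np,json
for n in("scene","top"):
    c=cams.capture(n); cv2.imwrite(f"pics/{n}0.png",c["image"])
    print(n,c["fx"],c["fy"],c["cx"],c["cy"],np.round(c["R"],4).tolist(),np.round(c["t"],1).tolist())
print(observe(),r.pinch_z)
E
```

```text
scene 416.9649685434944 416.9649685434944 316.2497048244791 197.2463016555547 [[-0.7905, 0.6125, 0.0057], [0.3805, 0.4983, -0.7791], [-0.48, -0.6137, -0.6269]] [404.7, -116.7, 1614.1]
top 402.98047258399316 402.98047258399316 325.6049073151047 207.27580724008172 [[0.0001, -1.0, -0.0042], [-0.9952, 0.0003, -0.098], [0.098, 0.0041, -0.9952]] [19.0, 576.3, 1123.9]
{'clock': 0.1, 'qpos': array([-1.46538019e+00,  3.13394627e-01,  1.49833302e+00, -1.57160297e-05,
        1.33100466e+00, -2.23376649e-01]), 'dq': array([ 0.00069462, -0.00181633, -0.00288972, -0.00031067,  0.00079554,
        0.00076071]), 'tau': array([ 1.64962283e-03, -4.12902188e+01, -2.60143644e+01, -2.75300472e-04,
        3.01452725e-03,  1.00634330e-05]), 'eef_pos': array([ 169.49531178, -496.65291374,  230.80258163]), 'tcp_rot': array([-3.09811138e+00, -5.13962746e-01, -8.15585149e-05]), 'ft_force': array([ 0.09196811, -1.1304353 , -0.08938527]), 'wrist_torque': array([-0.03575206,  0.04527583, -0.01717667]), 'grip_force': 0.0, 'opening': 85.39084624252405} 18.700000000000003
```

View pics/scene0.png

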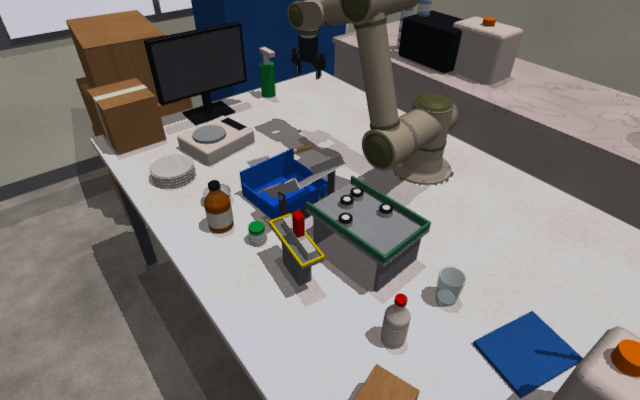

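View pics/top0.png

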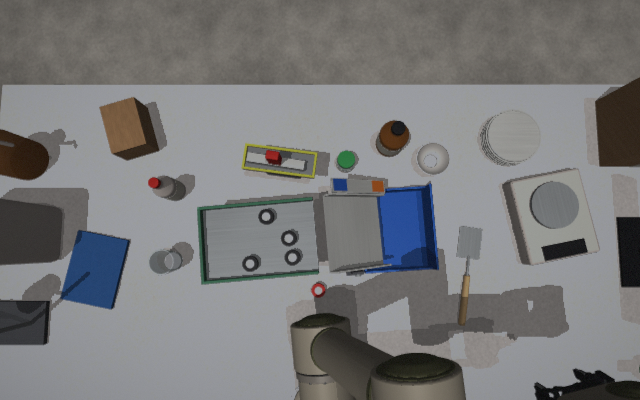

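The scene picture shows the board at about (370,215), the stand with the red grip at (298,225), and the tipped tray at (310,165). The top view shows the board at u 200–318, v 195–280, with four black-lidded tins at (266,216), (289,238), (292,257) and (250,263). A red look-alike sits at (318,289), off the board. The tray pads are at (341,185) blue and (377,186) orange, and the red grip is at (273,156).

Candidates: the red-lidded tin at (318,289) is rejected. The four black-lidded tins on the board are chosen. Other red items are the straightedge grip at (273,156) and the wash bottle cap at (154,183).

```bash
cat > h.py <<'E'
from workcell import observe,cams,ticket
import cv2,numpy as np
from scipy.spatial.transform import Rotation as Ro
def unp(c,u,v,z):
    d=c["R"].T@np.array([(u-c["cx"])/c["fx"],(v-c["cy"])/c["fy"],1]); o=-c["R"].T@c["t"]
    return o+d*(z-o[2])/d[2]
def proj(c,X):
    p=c["R"]@np.asarray(X,float)+c["t"]; return np.array([c["fx"]*p[0]/p[2]+c["cx"],c["fy"]*p[1]/p[2]+c["cy"]])
def crop(c,x0,y0,x1,y1,k,name):
    cv2.imwrite("pics/"+name,cv2.resize(c["image"][y0:y1,x0:x1],None,fx=k,fy=k,interpolation=cv2.INTER_CUBIC))
E
python3 - <<'E'
from h import *
c=cams.capture("top")
crop(c,190,130,450,300,3,"c1.png")
hsv=cv2.cvtColor(c["image"],cv2.COLOR_BGR2HSV)
def seg(n,lo,hi,box,z):
    x0,y0,x1,y1=box
    m=cv2.inRange(hsv,lo,hi)[y0:y1,x0:x1]
    v,u=np.nonzero(m)
    if len(u)<5: print(n,len(u));return
    q=cv2.minAreaRect(np.c_[u+x0,v+y0].astype(np.float32))
    print(n,len(u),"mean",np.round([u.mean()+x0,v.mean()+y0],1),"corners",[np.round(unp(c,*p,z)[:2]).tolist() for p in cv2.boxPoints(q)],"ctr",np.round(unp(c,*q[0],z),1))
seg("green board",(60,90,30),(85,255,255),(190,180,325,290),155)
seg("yellow rim",(22,120,100),(35,255,255),(235,135,325,185),137)
seg("red",(0,150,60),(8,255,255),(255,140,300,175),222)
seg("orange",(5,150,100),(20,255,255),(360,170,400,205),130)
seg("bluepad",(105,150,60),(125,255,255),(325,170,352,200),180)
seg("bin",(105,150,30),(125,255,255),(345,180,445,280),60)
E
```

```text
green board 791 mean [239.7 240.1] corners [[564.0, 350.0], [590.0, 55.0], [399.0, 37.0], [374.0, 327.0]] ctr [481.  192.4 155. ]
yellow rim 430 mean [280.1 160.5] corners [[668.0, 239.0], [736.0, 231.0], [711.0, 41.0], [643.0, 50.0]] ctr [689.5 140.  137. ]
red 142 mean [272.2 156.3] corners [[696.0, 162.0], [696.0, 133.0], [664.0, 133.0], [664.0, 161.0]] ctr [680.1 147.3 222. ]
orange 115 mean [377.5 185.8] corners [[635.0, -103.0], [635.0, -132.0], [609.0, -131.0], [609.0, -103.0]] ctr [ 622.2 -117.3  130. ]
bluepad 139 mean [339.7 184.1] corners [[632.0, -0.0], [632.0, -33.0], [607.0, -32.0], [607.0, -0.0]] ctr [619.7 -16.3 180. ]
bin 4495 mean [407.1 229. ] corners [[650.0, -33.0], [668.0, -276.0], [406.0, -289.0], [388.0, -52.0]] ctr [ 526.5 -162.6   60. ]
```

View pics/c1.png

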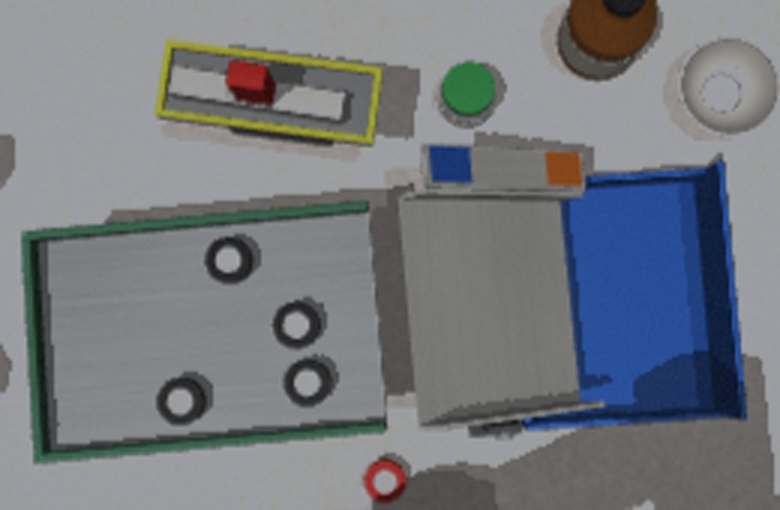

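The crop shows the stand with the straightedge lying along it, grip at (250,80). On the board are four black-lidded tins with white spots at (228,260), (297,324), (308,381) and (182,400). The red look-alike at (385,481) is beside the board. The tray is tipped, with the blue pad at (450,163) and the orange pad at (564,168). I'll fit the poses now.

```bash
cat >> h.py <<'E'
from scipy.optimize import minimize
def box(x,y,yaw,lx,ly,z0,z1):
    R=Ro.from_euler("z",yaw).as_matrix()
    return [R@[a*lx/2,b*ly/2,0]+[x,y,z] for a in(-1,1) for b in(-1,1) for z in(z0,z1)]
def redmask(c,b):
    h=cv2.cvtColor(c["image"],cv2.COLOR_BGR2HSV); m=cv2.inRange(h,(0,120,25),(9,255,255))|cv2.inRange(h,(170,120,25),(180,255,255))
    o=np.zeros_like(m); x0,y0,x1,y1=b; o[y0:y1,x0:x1]=m[y0:y1,x0:x1]; return o
def iou(c,m,P,k=4):
    p=np.array([proj(c,X) for X in P]); lo=np.floor(p.min(0))-12; 
    H=cv2.convexHull(((p-lo+.5)*k*16).astype(np.int32)); im=np.zeros((60*k,60*k),np.uint8)
    cv2.fillConvexPoly(im,H,255,shift=4)
    x,y=lo.astype(int); mm=cv2.resize(m[y:y+60,x:x+60],(60*k,60*k),interpolation=cv2.INTER_NEAREST)
    return (im&mm).astype(bool).sum()/((im|mm)>0).sum()
def fitgrip(cs,ms,x,y,yaw,zu):
    f=lambda p:-sum(iou(c,m,box(x+p[0],y+p[1],yaw,32,22,zu+26,zu+92)) for c,m in zip(cs,ms))
    s=minimize(f,[0,0],method="Nelder-Mead",options=dict(initial_simplex=[[0,0],[8,0],[0,8]])); return x+s.x[0],y+s.x[1],s.fun
def tins(c,L,psi,z=152):
    h=cv2.cvtColor(c["image"],cv2.COLOR_BGR2GRAY); m=(h<75).astype(np.uint8)
    n,l,s,ce=cv2.connectedComponentsWithStats(m); out=[]
    for i in range(1,n):
        if 40<s[i,4]<250:
            w=unp(c,*(s[i,:2]+s[i,2:4]/2-.5),z)[:2]-L; q=Ro.from_euler("z",-psi).as_matrix()[:2,:2]@w
            if abs(q[0])<90 and -200<q[1]<288: out.append((np.round(q),s[i,2:5].tolist()))
    return out
E
python3 - <<'E'
from h import *
T=cams.capture("top");S=cams.capture("scene")
mt=redmask(T,(255,140,300,175));ms=redmask(S,(285,200,312,245)); print((mt>0).sum(),(ms>0).sum())
for yaw in (1.3,1.4,1.45,1.5): print(yaw,fitgrip([T,S],[mt,ms],682,146,yaw,130),fitgrip([T],[mt],682,146,yaw,130))
# bar direction: bright bar pixels on stand
h=cv2.cvtColor(T["image"],cv2.COLOR_BGR2HSV);b=np.zeros((400,640),np.uint8);b[147:174,246:310]=cv2.inRange(h,(0,0,170),(180,40,255))[147:174,246:310]
n,l,s,ce=cv2.connectedComponentsWithStats(b)
v,u=np.nonzero(np.isin(l,[i for i in range(1,n) if s[i,4]>20]));q=cv2.minAreaRect(np.c_[u,v].astype(np.float32));print("bar",len(u),[np.round(unp(T,*p,156)[:2]) for p in cv2.boxPoints(q)])
# board corners by pixel
for p in ((312.7,199),(318.7,272.3),(197.3,207.3),(202,284)): print(np.round(unp(T,*p,155)[:2]))
print(tins(T,np.array([494.5,46]),0.09))
E
```

```text
176 265
1.3 (np.float64(685.5286529064178), np.float64(146.9906210899353), np.float64(-1.5980799894893765)) (np.float64(686.1730346679688), np.float64(148.7064208984375), np.float64(-0.7905670971364402))
1.4 (np.float64(684.9468040056527), np.float64(147.24728045612574), np.float64(-1.5658798302425279)) (np.float64(686.1096496582031), np.float64(149.12701416015625), np.float64(-0.7833101529902643))
1.45 (np.float64(684.7497215270996), np.float64(146.78246307373047), np.float64(-1.5477887569468196)) (np.float64(685.3255310058594), np.float64(149.14764404296875), np.float64(-0.7804878048780488))
1.5 (np.float64(685.4030668176711), np.float64(147.03007704764605), np.float64(-1.531677237491191)) (np.float64(685.552734375), np.float64(148.32421875), np.float64(-0.7796234772978959))
bar 0 [array([1123.,  893.]), array([1123.,  893.]), array([1123.,  893.]), array([1123.,  893.])]
[585.  51.]
[400.  36.]
[564. 345.]
[371. 327.]
[(array([ 58., 118.]), [16, 15, 133]), (array([-1., 67.]), [16, 16, 133]), (array([-50.,  61.]), [16, 16, 126]), (array([-55., 167.]), [16, 16, 139])]
```

Straightedge grip is at (685,147) and the board lip at (493,45), yaw 0.087. The sizes check out: 191 mm outer width and 294 mm length. I'll move to above the blue pad with the fingers shut.

```bash
cat >> h.py <<'E'
L=np.array([493.,45.]);PSI=0.087
def bw(x,y,off=True):
    return L*off+Ro.from_euler("z",PSI).as_matrix()[:2,:2]@[x,y]
def pad(a,th): # along, angle -> world
    y=-100+a*np.cos(th)-40*np.sin(th); z=120+a*np.sin(th)+40*np.cos(th)
    return np.r_[bw(116,y),z]
def to(*W):
    o=observe();R=Ro.from_rotvec(o["tcp_rot"]);p=o["eef_pos"]
    print("t",round(o["clock"],2),"tcp",np.round(p,1),"F",np.round(o["ft_force"],1))
    for w in W:
        Rt=Ro.from_euler("z",w[3])*Ro.from_euler("x",np.pi)
        print(np.round(w,2),"dp",np.round(R.inv().apply(np.array(w[:3])-p)/40,2),"tw",np.round(np.degrees((R.inv()*Rt).as_rotvec())/5,2))
E
python3 -c "
from h import *
to((615,-20,250,.087))"
```

```text
t 0.25 tcp [ 169.5 -496.8  231. ] F [-0.1  0.  -0.4]
[ 6.15e+02 -2.00e+01  2.50e+02  9.00e-02] dp [14.39 -7.68 -0.47] tw [-0.01 -0.    2.77]
```

Request:
{"fn": "drive_tool", "kwargs": {
  "deltas": [
    {"hand": 0,"dp": [14.4,-7.7,-0.5],"twist": [0,0,2.8]},
    {"hand": 0,"dp": [14.4,-7.7,-0.5],"twist": [0,0,2.8]},
    {"hand": 0,"dp": [14.4,-7.7,-0.5],"twist": [0,0,2.8]},
    {"hand": 0,"dp": [14.4,-7.7,-0.5],"twist": [0,0,2.8]},
    {"hand": 0,"dp": [14.4,-7.7,-0.5],"twist": [0,0,2.8]},
    {"hand": 0,"dp": [14.4,-7.7,-0.5],"twist": [0,0,2.8]},
    {"hand": 0,"dp": [14.4,-7.7,-0.5],"twist": [0,0,2.8]},
    {"hand": 0,"dp": [14.4,-7.7,-0.5],"twist": [0,0,2.8]},
    {"hand": 0,"dp": [14.4,-7.7,-0.5],"twist": [0,0,2.8]},
    {"hand": 0,"dp": [14.4,-7.7,-0.5],"twist": [0,0,2.8]}
  ]
}}

```text
clock: 1.5
eef_pos: [595.3, -40.2, 250.4]
tcp_rot: [3.139, 0.133, 0.0]
ft_force: [0.6, -0.8, 0.9]
opening: -0.0
grip_force: 0.0
```

```bash
python3 -c "
from h import *
W=[(*(pad(70,t)+[0,0,dz]),.087) for t,dz in ((.75,12),(.75,0),(.6,-1),(.45,-1),(.3,-1),(.15,-1),(0,-1),(0,-3),(0,40))]
to(*W)"
```

```text
t 1.5 tcp [595.3 -40.2 250.4] F [ 0.6 -0.8  0.9]
[ 6.1517e+02 -2.0680e+01  2.0898e+02  9.0000e-02] dp [ 0.54 -0.44  1.03] tw [ 0.   -0.   -0.03]
[ 6.1517e+02 -2.0680e+01  1.9698e+02  9.0000e-02] dp [ 0.54 -0.44  1.33] tw [ 0.   -0.   -0.03]
[ 6.1419e+02 -9.4900e+00  1.9154e+02  9.0000e-02] dp [ 0.54 -0.73  1.47] tw [ 0.   -0.   -0.03]
[6.1329e+02 9.2000e-01 1.8547e+02 9.0000e-02] dp [ 0.54 -0.99  1.62] tw [ 0.   -0.   -0.03]
[6.1247e+02 1.0300e+01 1.7790e+02 9.0000e-02] dp [ 0.53 -1.22  1.81] tw [ 0.   -0.   -0.03]
[6.1176e+02 1.8450e+01 1.6901e+02 9.0000e-02] dp [ 0.53 -1.43  2.03] tw [ 0.   -0.   -0.03]
[6.1117e+02 2.5190e+01 1.5900e+02 9.0000e-02] dp [ 0.53 -1.6   2.28] tw [ 0.   -0.   -0.03]
[6.1117e+02 2.5190e+01 1.5700e+02 9.0000e-02] dp [ 0.53 -1.6   2.33] tw [ 0.   -0.   -0.03]
[6.1117e+02 2.5190e+01 2.0000e+02 9.0000e-02] dp [ 0.53 -1.6   1.26] tw [ 0.   -0.   -0.03]
```

Request:
{"fn": "drive_tool", "kwargs": {
  "deltas": [
    {"hand": 0,"dp": [0.5,-0.44,0.6],"twist": [0,0,0]},
    {"hand": 0,"dp": [0.5,-0.44,0.6],"twist": [0,0,0]}
  ]
}}

```text
clock: 1.75
eef_pos: [612.4, -21.3, 224.0]
tcp_rot: [-3.137, -0.136, 0.006]
ft_force: [-0.5, -0.3, -0.1]
opening: -0.0
grip_force: 0.0
```

Request:
{"fn": "drive_tool", "kwargs": {
  "deltas": [
    {"hand": 0,"dp": [0,0,0.4],"twist": [0,0,0]},
    {"hand": 0,"dp": [0,0,0.65],"twist": [0,0,0]},
    {"hand": 0,"dp": [0,-0.15,0.8],"twist": [0,0,0]},
    {"hand": 0,"dp": [0,-0.3,0.9],"twist": [0,0,0]},
    {"hand": 0,"dp": [0,-0.55,1.03],"twist": [0,0,0]},
    {"hand": 0,"dp": [0,-0.8,1.2],"twist": [0,0,0]}
  ]
}}

```text
clock: 2.5
eef_pos: [610.3, 7.9, 179.5]
tcp_rot: [3.136, 0.131, 0.004]
ft_force: [1.0, -4.8, 4.8]
opening: -0.2
grip_force: 2.9
```

```bash
python3 -c "
from h import *
W=[(*(pad(70,t)+[0,0,dz]),.087) for t,dz in ((.3,-1),(.15,-1),(0,-1),(0,-3),(0,40))]
to(*W)"
```

```text
t 2.5 tcp [610.3   7.9 179.5] F [ 1.  -4.8  4.8]
[6.1247e+02 1.0300e+01 1.7790e+02 9.0000e-02] dp [ 0.06 -0.05  0.04] tw [ 0.03 -0.03 -0.04]
[6.1176e+02 1.8450e+01 1.6901e+02 9.0000e-02] dp [ 0.06 -0.26  0.26] tw [ 0.03 -0.03 -0.04]
[6.1117e+02 2.5190e+01 1.5900e+02 9.0000e-02] dp [ 0.06 -0.43  0.51] tw [ 0.03 -0.03 -0.04]
[6.1117e+02 2.5190e+01 1.5700e+02 9.0000e-02] dp [ 0.06 -0.43  0.56] tw [ 0.03 -0.03 -0.04]
[6.1117e+02 2.5190e+01 2.0000e+02 9.0000e-02] dp [ 0.06 -0.43 -0.51] tw [ 0.03 -0.03 -0.04]
```

Contact is as expected; continuing.

Request:
{"fn": "drive_tool", "kwargs": {
  "deltas": [
    {"hand": 0,"dp": [0,-0.15,0.15],"twist": [0,0,0]},
    {"hand": 0,"dp": [0,-0.3,0.3],"twist": [0,0,0]},
    {"hand": 0,"dp": [0,-0.4,0.45],"twist": [0,0,0]},
    {"hand": 0,"dp": [0,-0.4,0.53],"twist": [0,0,0]},
    {"hand": 0,"dp": [0,-0.4,0.55],"twist": [0,0,0]}
  ]
}}

```text
clock: 3.12
eef_pos: [608.7, 25.4, 159.8]
tcp_rot: [3.138, 0.133, 0.004]
ft_force: [-11.6, -0.5, 31.2]
opening: -0.1
grip_force: 15.9
```

Request:
{"fn": "drive_tool", "kwargs": {
  "deltas": [
    {"hand": 0,"dp": [0,-0.4,-1.0],"twist": [0,0,0]},
    {"hand": 0,"dp": [0,-0.4,-3.0],"twist": [0,0,0]},
    {"hand": 0,"dp": [0,-0.4,-3.0],"twist": [0,0,0]}
  ]
}}

```text
clock: 3.5
eef_pos: [607.6, 41.9, 279.5]
tcp_rot: [-3.138, -0.134, -0.007]
ft_force: [-0.4, 0.2, -1.3]
opening: -0.0
grip_force: 0.0
```

Run:
```python
from h import *
to((685,147,275,1.4))
T=cams.capture("top");crop(T,190,130,450,300,3,"c2.png")
```

```text
t 3.5 tcp [607.6  41.9 279.5] F [-0.4  0.2 -1.3]
[685.  147.  275.    1.4] dp [ 2.15 -2.45  0.12] tw [  0.03  -0.04 -15.07]
```

View pics/c2.png

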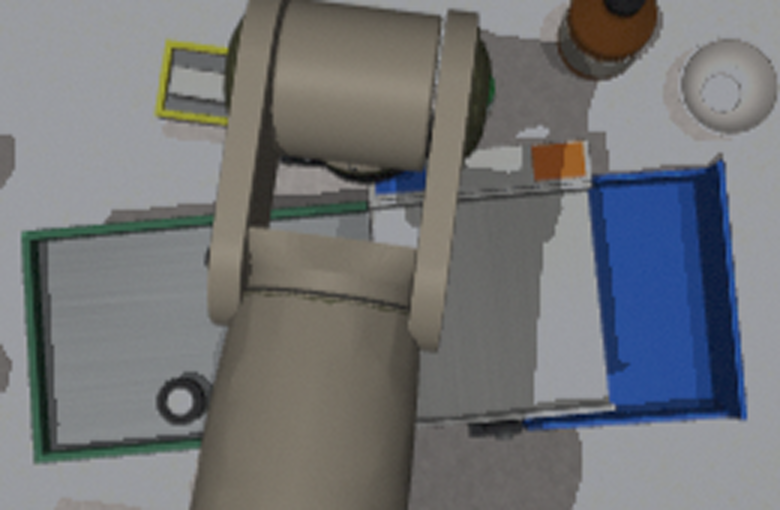

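The tray is now level and flush with the board; the orange pad is at (558,161). Next is the straightedge.

Request:
{"fn": "drive_tool", "kwargs": {
  "deltas": [
    {"hand": 80,"dp": [2.15,-2.45,0],"twist": [0,0,-15]},
    {"hand": 80,"dp": [2.15,-2.45,0],"twist": [0,0,-15]},
    {"hand": 80,"dp": [2.15,-2.45,0],"twist": [0,0,-15]},
    {"hand": 80,"dp": [2.15,-2.45,0],"twist": [0,0,-15]},
    {"hand": 80,"dp": [2.15,-2.45,0],"twist": [0,0,-15]},
    {"hand": 80,"dp": [2.15,-2.45,0],"twist": [0,0,-15]},
    {"hand": 80,"dp": [2.15,-2.45,0],"twist": [0,0,-15]},
    {"hand": 80,"dp": [2.15,-2.45,0],"twist": [0,0,-15]},
    {"hand": 80,"dp": [2.15,-2.45,0],"twist": [0,0,-15]}
  ]
}}

```text
clock: 4.68
eef_pos: [684.4, 146.1, 275.3]
tcp_rot: [-2.412, -2.011, 0.002]
ft_force: [-0.1, 0.4, -0.1]
opening: 80.1
grip_force: 0.0
```

Run:
```python
from h import *
S=cams.capture("scene");crop(S,200,130,440,310,3,"c3.png")
m=redmask(S,(270,190,320,250));print((m>0).sum(),fitgrip([S],[m],685,147,1.4,130))
to((685,147,171,1.4))
```

```text
277 (np.float64(683.40625), np.float64(142.828125), np.float64(-0.8600271791885071))
t 4.72 tcp [684.5 146.1 275.6] F [-0.3  0.3  0. ]
[685.  147.  171.    1.4] dp [0.02 0.01 2.62] tw [-0.01  0.   -0.11]
```

View pics/c3.png

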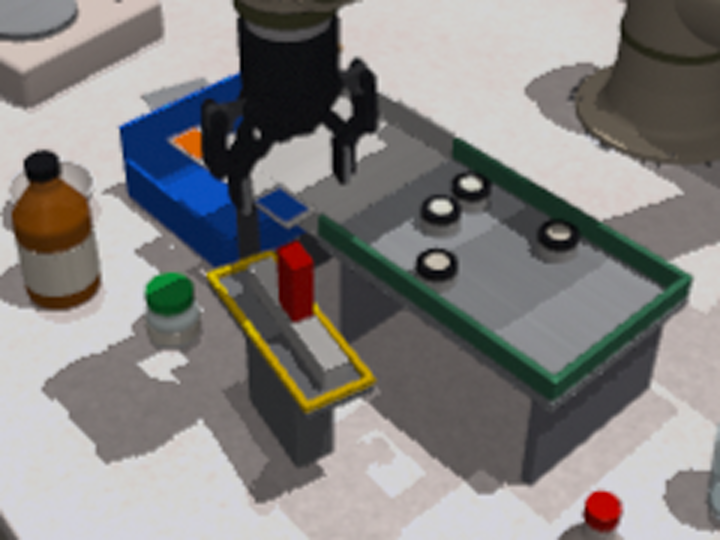

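The picture shows the gripper straddling the red grip (295,285) with the stand below. The four tins are in place on the board and the tray is level. I'll descend and grasp.

Request:
{"fn": "drive_tool", "kwargs": {
  "deltas": [
    {"hand": 80,"dp": [0,0,1.2],"twist": [0,0,0]},
    {"hand": 80,"dp": [0,0,2.2],"twist": [0,0,0]},
    {"hand": 80,"dp": [0,0,2.6],"twist": [0,0,0]},
    {"hand": 80,"dp": [0,0,2.6],"twist": [0,0,0]},
    {"hand": 10,"dp": [0,0,2.6],"twist": [0,0,0]},
    {"hand": 10,"dp": [0,0,2.6],"twist": [0,0,0]},
    {"hand": 10,"dp": [0,0,2.6],"twist": [0,0,0]},
    {"hand": 10,"dp": [0,0,2.6],"twist": [0,0,0]},
    {"hand": 10,"dp": [0,0,2.6],"twist": [0,0,0]}
  ],
  "force": 70
}}

```text
clock: 5.85
eef_pos: [684.9, 145.9, 173.2]
tcp_rot: [2.409, 2.015, 0.002]
ft_force: [-0.2, -0.8, 5.2]
opening: 21.1
grip_force: 70.0
```

Request:
{"fn": "drive_tool", "kwargs": {
  "deltas": [
    {"hand": 10,"dp": [0,0,-0.5],"twist": [0,0,0]},
    {"hand": 10,"dp": [0,0,-1.2],"twist": [0,0,0]},
    {"hand": 10,"dp": [0,0,-2],"twist": [0,0,0]},
    {"hand": 10,"dp": [0,0,-2],"twist": [0,0,0]}
  ]
}}

```text
clock: 6.35
eef_pos: [685.1, 146.0, 253.8]
tcp_rot: [2.408, 2.015, 0.004]
ft_force: [-0.6, 0.7, -3.3]
opening: 21.5
grip_force: 69.4
```

Run:
```python
from h import *
to((*bw(0,250),250,.087),(*bw(0,250),175,.087))
```

```text
t 6.35 tcp [685.1 146.  253.8] F [-0.6  0.7 -3.3]
[4.7128e+02 2.9405e+02 2.5000e+02 9.0000e-02] dp [ 2.7  -5.92  0.08] tw [ 0.03 -0.03 14.97]
[4.7128e+02 2.9405e+02 1.7500e+02 9.0000e-02] dp [ 2.7  -5.92  1.95] tw [ 0.03 -0.03 14.97]
```

Request:
{"fn": "drive_tool", "kwargs": {
  "deltas": [
    {"hand": 10,"dp": [0.6,-1.2,0],"twist": [0,0,2]},
    {"hand": 10,"dp": [1.0,-2.2,0],"twist": [0,0,4]},
    {"hand": 10,"dp": [1.4,-3.2,0],"twist": [0,0,6]},
    {"hand": 10,"dp": [1.9,-4.2,0],"twist": [0,0,8]},
    {"hand": 10,"dp": [2.3,-5.1,0],"twist": [0,0,10]},
    {"hand": 10,"dp": [2.7,-5.9,0],"twist": [0,0,12]},
    {"hand": 10,"dp": [2.7,-5.9,0],"twist": [0,0,14]},
    {"hand": 10,"dp": [2.7,-5.9,0],"twist": [0,0,15]},
    {"hand": 10,"dp": [2.7,-5.9,0],"twist": [0,0,15]},
    {"hand": 10,"dp": [2.7,-5.9,0],"twist": [0,0,15]}
  ]
}}

```text
clock: 7.6
eef_pos: [471.1, 293.7, 251.3]
tcp_rot: [3.138, 0.135, -0.003]
ft_force: [1.1, -0.2, -3.1]
opening: 21.2
grip_force: 70.2
```

Run:
```python
from h import *
to((*bw(0,250),195,.087),(*bw(0,250),174,.087))
S=cams.capture("scene");T=cams.capture("top")
a=S["image"][130:310,240:440];b=T["image"][130:300,190:330]
cv2.imwrite("pics/c4.png",np.hstack([cv2.resize(a,(440,396)),cv2.resize(b,(326,396))]))
print(tins(T,L,PSI))
```

```text
t 7.6 tcp [471.1 293.7 251.3] F [ 1.1 -0.2 -3.1]
[4.7128e+02 2.9405e+02 1.9500e+02 9.0000e-02] dp [ 0.01 -0.01  1.41] tw [ 0.01  0.02 -0.01]
[4.7128e+02 2.9405e+02 1.7400e+02 9.0000e-02] dp [ 0.01 -0.01  1.93] tw [ 0.01  0.02 -0.01]
[(array([ 60., 121.]), [17, 17, 165]), (array([-1., 69.]), [17, 17, 161]), (array([-50.,  63.]), [17, 17, 160]), (array([-54., 168.]), [16, 16, 157])]
```

View pics/c4.png

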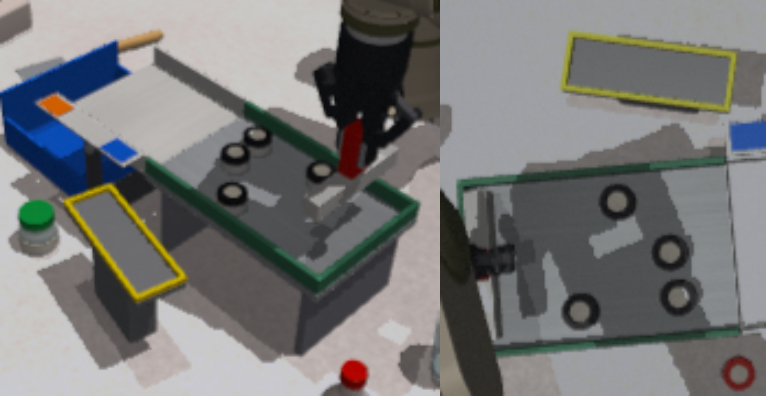

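The straightedge is held level across the board, with its ends clear of both rails (top view x 485–500). All tins are in front of it at board y ≤ 168 and x within ±60. Lowering it now.

Request:
{"fn": "drive_tool", "kwargs": {
  "deltas": [
    {"hand": 10,"dp": [0,0,1.2],"twist": [0,0,0]},
    {"hand": 10,"dp": [0,0,1.75],"twist": [0,0,0]},
    {"hand": 10,"dp": [0,0,1.85],"twist": [0,0,0]},
    {"hand": 10,"dp": [0,0,1.88],"twist": [0,0,0]},
    {"hand": 10,"dp": [0,0,1.9],"twist": [0,0,0]}
  ]
}}

```text
clock: 8.32
eef_pos: [471.9, 294.0, 177.4]
tcp_rot: [-3.138, -0.133, -0.003]
ft_force: [-0.4, -1.4, -3.0]
opening: 21.2
grip_force: 69.9
```

Request:
{"fn": "drive_tool", "kwargs": {
  "deltas": [
    {"hand": 10,"dp": [0,0,0.03],"twist": [0,0,0]},
    {"hand": 10,"dp": [0,0,0.05],"twist": [0,0,0]},
    {"hand": 10,"dp": [0,0,0.05],"twist": [0,0,0]}
  ]
}}

```text
clock: 8.7
eef_pos: [471.3, 293.9, 174.4]
tcp_rot: [-3.139, -0.133, 0.0]
ft_force: [-0.4, -0.1, -2.8]
opening: 21.4
grip_force: 69.9
```

Request:
{"fn": "drive_tool", "kwargs": {
  "deltas": [
    {"hand": 10,"dp": [0,0.3,0],"twist": [0,0,0]},
    {"hand": 10,"dp": [0,0.65,0],"twist": [0,0,0]},
    {"hand": 10,"dp": [0,1.0,0],"twist": [0,0,0]},
    {"hand": 10,"dp": [0,1.35,0],"twist": [0,0,0]},
    {"hand": 10,"dp": [0,1.7,0],"twist": [0,0,0]},
    {"hand": 10,"dp": [0,2.05,0],"twist": [0,0,0]},
    {"hand": 10,"dp": [0,2.4,0],"twist": [0,0,0]},
    {"hand": 10,"dp": [0,2.75,0],"twist": [0,0,0]},
    {"hand": 10,"dp": [0,3.1,0],"twist": [0,0,0]},
    {"hand": 10,"dp": [0,3.4,0],"twist": [0,0,0]}
  ]
}}

```text
clock: 9.95
eef_pos: [482.9, 157.4, 174.4]
tcp_rot: [-3.139, -0.132, -0.0]
ft_force: [-0.3, 0.6, -3.3]
opening: 21.2
grip_force: 70.1
```

Run:
```python
from h import *
to((*bw(0,-23),174.4,.087))
S=cams.capture("scene");T=cams.capture("top")
a=S["image"][110:290,240:440];b=T["image"][130:300,190:330]
cv2.imwrite("pics/c5.png",np.hstack([cv2.resize(a,(440,396)),cv2.resize(b,(326,396))]))
```

```text
t 9.95 tcp [482.9 157.4 174.4] F [-0.3  0.6 -3.3]
[4.950e+02 2.209e+01 1.744e+02 9.000e-02] dp [ 0.02  3.4  -0.  ] tw [-0.   -0.   -0.03]
```

View pics/c5.png

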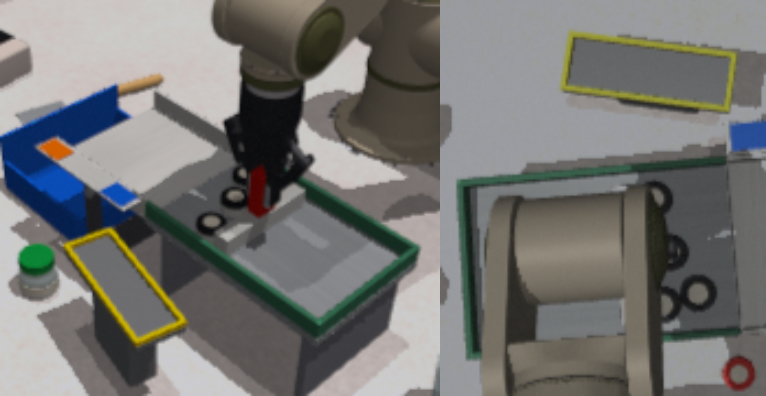

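All four tins are ahead of the bar (top view x 655–700) and the bar is still upright. Continuing the push into the tray.

Request:
{"fn": "drive_tool", "kwargs": {
  "deltas": [
    {"hand": 10,"dp": [0,0.3,0],"twist": [0,0,0]},
    {"hand": 10,"dp": [0,0.65,0],"twist": [0,0,0]},
    {"hand": 10,"dp": [0,1.0,0],"twist": [0,0,0]},
    {"hand": 10,"dp": [0,1.35,0],"twist": [0,0,0]},
    {"hand": 10,"dp": [0,1.7,0],"twist": [0,0,0]},
    {"hand": 10,"dp": [0,2.05,0],"twist": [0,0,0]},
    {"hand": 10,"dp": [0,2.4,0],"twist": [0,0,0]},
    {"hand": 10,"dp": [0,2.75,0],"twist": [0,0,0]},
    {"hand": 10,"dp": [0,3.1,0],"twist": [0,0,0]},
    {"hand": 10,"dp": [0,3.4,0],"twist": [0,0,0]}
  ]
}}

```text
clock: 11.3
eef_pos: [494.4, 21.9, 174.4]
tcp_rot: [-3.139, -0.132, -0.0]
ft_force: [-1.1, 0.2, -3.7]
opening: 21.1
grip_force: 70.1
```

Request:
{"fn": "drive_tool", "kwargs": {
  "deltas": [
    {"hand": 10,"dp": [0,0.3,0],"twist": [0,0,0]},
    {"hand": 10,"dp": [0,0.3,0],"twist": [0,0,0]}
  ]
}}

```text
clock: 11.55
eef_pos: [495.4, 10.1, 174.3]
tcp_rot: [3.139, 0.131, 0.0]
ft_force: [-0.4, -0.2, -2.8]
opening: 21.4
grip_force: 70.0
```

Run:
```python
from h import *
to((*bw(0,0),174.4,.087))
S=cams.capture("scene");T=cams.capture("top")
a=S["image"][110:290,220:420];b=T["image"][130:300,250:390]
cv2.imwrite("pics/c6.png",np.hstack([cv2.resize(a,(440,396)),cv2.resize(b,(326,396))]))
```

```text
t 11.55 tcp [495.4  10.1 174.3] F [-0.4 -0.2 -2.8]
[4.930e+02 4.500e+01 1.744e+02 9.000e-02] dp [ 0.01 -0.87 -0.  ] tw [ 0.   -0.   -0.04]
```

View pics/c6.png

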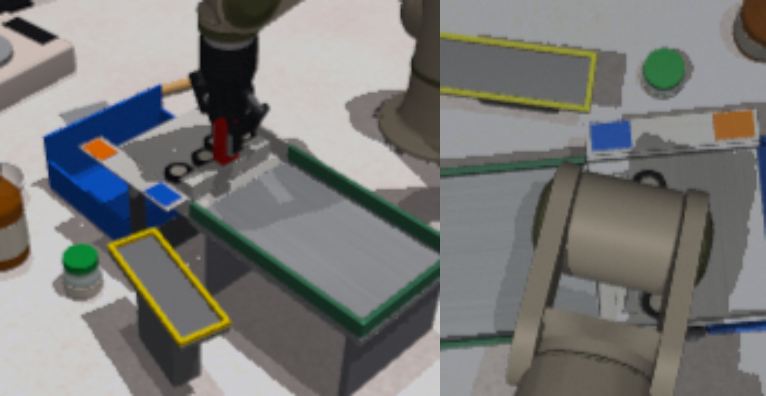

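All four tins are inside the tray (dark lids at (175,170), (205,155) and behind the gripper). I'll lift and return the straightedge to its stand.

Request:
{"fn": "drive_tool", "kwargs": {
  "deltas": [
    {"hand": 10,"dp": [0,-0.3,0],"twist": [0,0,0]},
    {"hand": 10,"dp": [0,-0.4,-0.8],"twist": [0,0,0]},
    {"hand": 10,"dp": [0,-0.4,-2.0],"twist": [0,0,0]},
    {"hand": 10,"dp": [0,-0.4,-2.0],"twist": [0,0,0]},
    {"hand": 10,"dp": [0,-0.4,-2.0],"twist": [0,0,0]}
  ]
}}

```text
clock: 12.28
eef_pos: [493.4, 27.5, 253.3]
tcp_rot: [-3.138, -0.134, 0.003]
ft_force: [-0.2, 0.0, -3.2]
opening: 21.3
grip_force: 70.3
```

Run:
```python
from h import *
to((688,143,253,1.4))
```

```text
t 12.28 tcp [493.4  27.5 253.3] F [-0.2  0.  -3.2]
[688.  143.  253.    1.4] dp [ 5.09 -2.46  0.  ] tw [-2.000e-02  1.000e-02 -1.507e+01]
```

Request:
{"fn": "drive_tool", "kwargs": {
  "deltas": [
    {"hand": 10,"dp": [1.0,-0.5,0],"twist": [0,0,-2]},
    {"hand": 10,"dp": [1.8,-0.9,0],"twist": [0,0,-4]},
    {"hand": 10,"dp": [2.6,-1.3,0],"twist": [0,0,-6]},
    {"hand": 10,"dp": [3.4,-1.7,0],"twist": [0,0,-8]},
    {"hand": 10,"dp": [4.2,-2.1,0],"twist": [0,0,-10]},
    {"hand": 10,"dp": [5.1,-2.46,0],"twist": [0,0,-12]},
    {"hand": 10,"dp": [5.1,-2.46,0],"twist": [0,0,-14]},
    {"hand": 10,"dp": [5.1,-2.46,0],"twist": [0,0,-15.1]},
    {"hand": 10,"dp": [5.1,-2.46,0],"twist": [0,0,-15.1]},
    {"hand": 10,"dp": [5.1,-2.46,0],"twist": [0,0,-15.1]}
  ]
}}

```text
clock: 13.52
eef_pos: [688.7, 142.2, 253.4]
tcp_rot: [-2.402, -2.024, 0.002]
ft_force: [-0.1, -0.3, -3.8]
opening: 21.5
grip_force: 70.3
```

Run:
```python
from h import *
to((688,143,185,1.4),(688,143,174,1.4))
S=cams.capture("scene");T=cams.capture("top")
a=S["image"][180:290,230:350];b=T["image"][130:300,230:400]
cv2.imwrite("pics/c7.png",np.hstack([cv2.resize(a,(432,396)),cv2.resize(b,(360,360)).repeat(1,0) if 0 else cv2.resize(b,(366,396))]))
```

```text
t 13.53 tcp [688.7 142.2 253.4] F [-0.1 -0.3 -3.8]
[688.  143.  185.    1.4] dp [ 0.02 -0.02  1.71] tw [-0.02  0.    0.  ]
[688.  143.  174.    1.4] dp [ 0.02 -0.02  1.98] tw [-0.02  0.    0.  ]
```

View pics/c7.png

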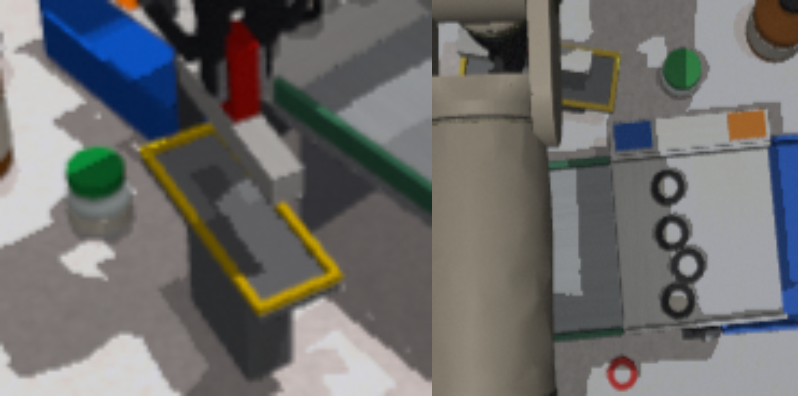

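The four tins sit in the tray at (667,187)–(678,300). The bar hangs upright and parallel above the stand. Lowering it.

Request:
{"fn": "drive_tool", "kwargs": {
  "deltas": [
    {"hand": 10,"dp": [0,0,0.8],"twist": [0,0,0]},
    {"hand": 10,"dp": [0,0,1.6],"twist": [0,0,0]},
    {"hand": 10,"dp": [0,0,1.85],"twist": [0,0,0]},
    {"hand": 10,"dp": [0,0,1.95],"twist": [0,0,0]},
    {"hand": 10,"dp": [0,0,2.0],"twist": [0,0,0]},
    {"hand": 10,"dp": [0,0,2.0],"twist": [0,0,0]}
  ]
}}

```text
clock: 14.38
eef_pos: [689.2, 142.1, 175.2]
tcp_rot: [2.4, 2.026, 0.002]
ft_force: [0.2, 0.2, -3.6]
opening: 21.1
grip_force: 70.1
```

Request:
{"fn": "drive_tool", "kwargs": {
  "deltas": [
    {"hand": 10,"dp": [0,0,0.05],"twist": [0,0,0]},
    {"hand": 10,"dp": [0,0,0.1],"twist": [0,0,0]},
    {"hand": 10,"dp": [0,0,0.1],"twist": [0,0,0]}
  ]
}}

```text
clock: 14.75
eef_pos: [689.3, 142.1, 173.2]
tcp_rot: [2.399, 2.025, 0.004]
ft_force: [-3.3, -1.5, 9.2]
opening: 21.2
grip_force: 72.0
```

It is seated: contact at the same height as the pick. Releasing and lifting.

Request:
{"fn": "drive_tool", "kwargs": {
  "deltas": [
    {"hand": 35,"dp": [0,0,0],"twist": [0,0,0]},
    {"hand": 60,"dp": [0,0,0],"twist": [0,0,0]},
    {"hand": 75,"dp": [0,0,0],"twist": [0,0,0]},
    {"hand": 75,"dp": [0,0,-0.8],"twist": [0,0,0]},
    {"hand": 75,"dp": [0,0,-2.0],"twist": [0,0,0]},
    {"hand": 75,"dp": [0,0,-3.0],"twist": [0,0,0]},
    {"hand": 75,"dp": [0,0,-3.0],"twist": [0,0,0]}
  ]
}}

```text
clock: 15.62
eef_pos: [689.7, 142.2, 294.0]
tcp_rot: [2.397, 2.024, 0.008]
ft_force: [0.3, -0.0, -0.8]
opening: 75.1
grip_force: 0.0
```

Run:
```python
from h import *
p=pad(-65,0); to((p[0],p[1],290,.087))
```

```text
t 15.62 tcp [689.7 142.2 294. ] F [ 0.3 -0.  -0.8]
[ 6.229e+02 -1.093e+02  2.900e+02  9.000e-02] dp [-6.48 -0.59  0.09] tw [ 0.05 -0.06 15.07]
```

Request:
{"fn": "drive_tool", "kwargs": {
  "deltas": [
    {"hand": 0,"dp": [-1.0,-0.1,0],"twist": [0,0,2]},
    {"hand": 0,"dp": [-2.2,-0.2,0],"twist": [0,0,4]},
    {"hand": 0,"dp": [-3.4,-0.3,0],"twist": [0,0,6]},
    {"hand": 0,"dp": [-4.6,-0.4,0],"twist": [0,0,8]},
    {"hand": 0,"dp": [-5.6,-0.5,0],"twist": [0,0,10]},
    {"hand": 0,"dp": [-6.5,-0.6,0],"twist": [0,0,12]},
    {"hand": 0,"dp": [-6.5,-0.6,0],"twist": [0,0,14]},
    {"hand": 0,"dp": [-6.5,-0.6,0],"twist": [0,0,15.1]},
    {"hand": 0,"dp": [-6.5,-0.6,0],"twist": [0,0,15.1]},
    {"hand": 0,"dp": [-6.5,-0.6,0],"twist": [0,0,15.1]}
  ]
}}

```text
clock: 16.88
eef_pos: [621.5, -110.1, 289.8]
tcp_rot: [-3.138, -0.136, 0.001]
ft_force: [0.0, -0.4, -0.5]
opening: 0.2
grip_force: 0.0
```

Run:
```python
from h import *
W=[(*(pad(-65,t)+[0,0,dz]),.087) for t,dz in ((0,15),(0,0),(.15,-1),(.3,-1),(.45,-1),(.6,-1),(.75,-1),(.75,-4))]
to(*W)
S=cams.capture("scene");T=cams.capture("top")
a=S["image"][180:290,230:350];b=T["image"][130:300,230:400]
cv2.imwrite("pics/c8.png",np.hstack([cv2.resize(a,(432,396)),cv2.resize(b,(366,396))]))
```

```text
t 16.88 tcp [ 621.5 -110.1  289.8] F [ 0.  -0.4 -0.5]
[ 6.229e+02 -1.093e+02  1.750e+02  9.000e-02] dp [ 0.04 -0.02  2.87] tw [-0.    0.01 -0.01]
[ 6.229e+02 -1.093e+02  1.600e+02  9.000e-02] dp [ 0.04 -0.02  3.24] tw [-0.    0.01 -0.01]
[ 6.2335e+02 -1.1452e+02  1.4884e+02  9.0000e-02] dp [0.04 0.12 3.52] tw [-0.    0.01 -0.01]
[ 6.2367e+02 -1.1818e+02  1.3800e+02  9.0000e-02] dp [0.04 0.21 3.79] tw [-0.    0.01 -0.01]
[ 6.2385e+02 -1.2018e+02  1.2675e+02  9.0000e-02] dp [0.04 0.26 4.08] tw [-0.    0.01 -0.01]
[ 6.2387e+02 -1.2049e+02  1.1531e+02  9.0000e-02] dp [0.04 0.27 4.36] tw [-0.    0.01 -0.01]
[ 6.2375e+02 -1.1908e+02  1.0396e+02  9.0000e-02] dp [0.04 0.23 4.65] tw [-0.    0.01 -0.01]
[ 6.2375e+02 -1.1908e+02  1.0096e+02  9.0000e-02] dp [0.04 0.23 4.72] tw [-0.    0.01 -0.01]
```

View pics/c8.png

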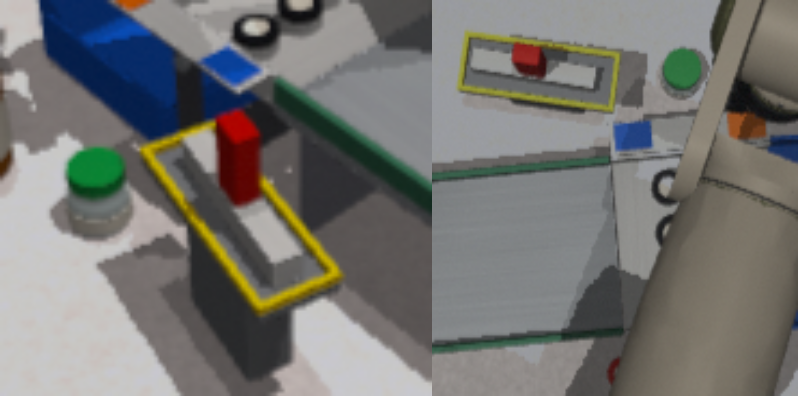

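The straightedge stands upright inside the yellow rim. Now I'll tip the tray with the orange pad.

Request:
{"fn": "drive_tool", "kwargs": {
  "deltas": [
    {"hand": 0,"dp": [0,0,1.4],"twist": [0,0,0]},
    {"hand": 0,"dp": [0,0,2.7],"twist": [0,0,0]},
    {"hand": 0,"dp": [0,0,3.1],"twist": [0,0,0]},
    {"hand": 0,"dp": [0,0.05,3.35],"twist": [0,0,0]},
    {"hand": 0,"dp": [0,0.12,3.55],"twist": [0,0,0]},
    {"hand": 0,"dp": [0,0.2,3.75],"twist": [0,0,0]},
    {"hand": 0,"dp": [0,0.25,3.95],"twist": [0,0,0]},
    {"hand": 0,"dp": [0,0.26,4.15],"twist": [0,0,0]},
    {"hand": 0,"dp": [0,0.26,4.3],"twist": [0,0,0]},
    {"hand": 0,"dp": [0,0.26,4.3],"twist": [0,0,0]}
  ]
}}

```text
clock: 18.23
eef_pos: [624.0, -122.8, 121.2]
tcp_rot: [3.134, 0.132, 0.008]
ft_force: [-0.4, -5.1, 3.2]
opening: 0.3
grip_force: 2.6
```

Request:
{"fn": "drive_tool", "kwargs": {
  "deltas": [
    {"hand": 0,"dp": [0,0,0.15],"twist": [0,0,0]},
    {"hand": 0,"dp": [0,-0.02,0.3],"twist": [0,0,0]},
    {"hand": 0,"dp": [0,-0.04,0.35],"twist": [0,0,0]},
    {"hand": 0,"dp": [0,-0.04,0.35],"twist": [0,0,0]}
  ]
}}

```text
clock: 18.73
eef_pos: [624.6, -122.0, 109.4]
tcp_rot: [3.132, 0.132, 0.012]
ft_force: [-4.3, -8.4, 12.1]
opening: 0.1
grip_force: 7.6
```

Run:
```python
from h import *
to((623,-119,104,.087))
S=cams.capture("scene");T=cams.capture("top")
a=S["image"][130:240,230:350];b=T["image"][130:300,300:470]
cv2.imwrite("pics/c9.png",np.hstack([cv2.resize(a,(432,396)),cv2.resize(b,(366,396))]))
```

```text
t 18.73 tcp [ 624.6 -122.   109.4] F [-4.3 -8.4 12.1]
[ 6.23e+02 -1.19e+02  1.04e+02  9.00e-02] dp [-0.03 -0.08  0.13] tw [ 0.08 -0.08 -0.03]
```

View pics/c9.png

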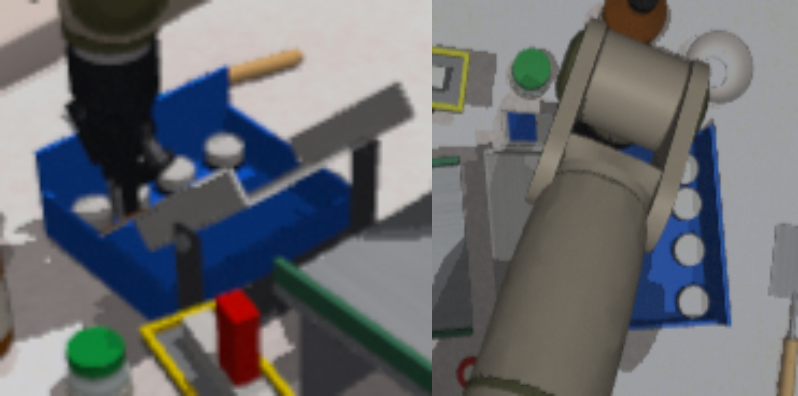

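All four tins lie upside down in the bin at (686,170)–(693,300), and the tray is empty and tipped. Now I'll lift and push the tray back level.

Request:
{"fn": "drive_tool", "kwargs": {
  "deltas": [
    {"hand": 0,"dp": [0,0.1,-1.2],"twist": [0,0,0]},
    {"hand": 0,"dp": [0,0.1,-2.5],"twist": [0,0,0]},
    {"hand": 0,"dp": [0,0.1,-3.4],"twist": [0,0,0]},
    {"hand": 0,"dp": [0,-1.2,-3.4],"twist": [0,0,0]},
    {"hand": 0,"dp": [0,-2.5,-3.4],"twist": [0,0,0]},
    {"hand": 0,"dp": [0,-2.5,-3.2],"twist": [0,0,0]},
    {"hand": 0,"dp": [0,-2.5,-3.2],"twist": [0,0,0]}
  ]
}}

```text
clock: 19.7
eef_pos: [614.3, -19.9, 233.0]
tcp_rot: [3.138, 0.133, 0.002]
ft_force: [0.3, 0.4, 0.8]
opening: -0.0
grip_force: 0.0
```

```bash
python3 -c "
from h import *
W=[(*(pad(70,t)+[0,0,dz]),.087) for t,dz in ((.75,12),(.75,0),(.6,-1),(.45,-1),(.3,-1),(.15,-1),(0,-1),(0,-3))]
to(*W)"
```

```text
t 19.7 tcp [614.3 -19.9 233. ] F [0.3 0.4 0.8]
[ 6.1517e+02 -2.0680e+01  2.0898e+02  9.0000e-02] dp [0.02 0.02 0.6 ] tw [ 0.01 -0.01 -0.03]
[ 6.1517e+02 -2.0680e+01  1.9698e+02  9.0000e-02] dp [0.02 0.02 0.9 ] tw [ 0.01 -0.01 -0.03]
[ 6.1419e+02 -9.4900e+00  1.9154e+02  9.0000e-02] dp [ 0.02 -0.26  1.04] tw [ 0.01 -0.01 -0.03]
[6.1329e+02 9.2000e-01 1.8547e+02 9.0000e-02] dp [ 0.02 -0.52  1.19] tw [ 0.01 -0.01 -0.03]
[6.1247e+02 1.0300e+01 1.7790e+02 9.0000e-02] dp [ 0.02 -0.76  1.38] tw [ 0.01 -0.01 -0.03]
[6.1176e+02 1.8450e+01 1.6901e+02 9.0000e-02] dp [ 0.02 -0.96  1.6 ] tw [ 0.01 -0.01 -0.03]
[6.1117e+02 2.5190e+01 1.5900e+02 9.0000e-02] dp [ 0.02 -1.13  1.85] tw [ 0.01 -0.01 -0.03]
[6.1117e+02 2.5190e+01 1.5700e+02 9.0000e-02] dp [ 0.02 -1.13  1.9 ] tw [ 0.01 -0.01 -0.03]
```

Request:
{"fn": "drive_tool", "kwargs": {
  "deltas": [
    {"hand": 0,"dp": [0,0,0.6],"twist": [0,0,0]},
    {"hand": 0,"dp": [0,-0.02,0.85],"twist": [0,0,0]},
    {"hand": 0,"dp": [0,-0.2,1.0],"twist": [0,0,0]},
    {"hand": 0,"dp": [0,-0.48,1.17],"twist": [0,0,0]},
    {"hand": 0,"dp": [0,-0.74,1.36],"twist": [0,0,0]},
    {"hand": 0,"dp": [0,-0.94,1.58],"twist": [0,0,0]},
    {"hand": 0,"dp": [0,-1.05,1.73],"twist": [0,0,0]},
    {"hand": 0,"dp": [0,-1.13,1.85],"twist": [0,0,0]},
    {"hand": 0,"dp": [0,-1.13,1.9],"twist": [0,0,0]},
    {"hand": 0,"dp": [0,-1.13,1.91],"twist": [0,0,0]}
  ]
}}

```text
clock: 20.95
eef_pos: [610.9, 24.5, 159.8]
tcp_rot: [3.136, 0.132, 0.006]
ft_force: [-9.5, -5.2, 28.2]
opening: 0.1
grip_force: 13.9
```

It is at the level stop. I'll lift clear and move the arm off for a final check.

Request:
{"fn": "drive_tool", "kwargs": {
  "deltas": [
    {"hand": 0,"dp": [0,0,-1.0],"twist": [0,0,0]},
    {"hand": 0,"dp": [0,0,-2.5],"twist": [0,0,0]},
    {"hand": 0,"dp": [-1.0,0,-3.0],"twist": [0,0,0]},
    {"hand": 0,"dp": [-2.4,1.0,-3.0],"twist": [0,0,0]},
    {"hand": 0,"dp": [-3.8,2.0,-3.0],"twist": [0,0,0]},
    {"hand": 0,"dp": [-5.0,3.0,-3.0],"twist": [0,0,0]},
    {"hand": 0,"dp": [-5.5,4.4,-3.0],"twist": [0,0,0]},
    {"hand": 0,"dp": [-5.5,5.8,-3.0],"twist": [0,0,0]},
    {"hand": 0,"dp": [-5.5,7.2,-3.0],"twist": [0,0,0]},
    {"hand": 0,"dp": [-5.5,8.6,-3.0],"twist": [0,0,0]}
  ]
}}

```text
clock: 22.2
eef_pos: [419.6, -337.4, 275.5]
tcp_rot: [-3.137, -0.131, 0.0]
ft_force: [0.3, 0.9, 0.6]
opening: 0.1
grip_force: 0.0
```

Run:
```python
from h import *
to((623,-119,104,.087))
S=cams.capture("scene");T=cams.capture("top")
a=S["image"][130:290,210:440];b=T["image"][120:300,190:450]
cv2.imwrite("pics/c10.png",np.vstack([cv2.resize(a,(431,300)),cv2.resize(b,(431,298))]))
```

```text
t 22.2 tcp [ 419.6 -337.4  275.5] F [0.3 0.9 0.6]
[ 6.23e+02 -1.19e+02  1.04e+02  9.00e-02] dp [ 5.52 -5.01  4.3 ] tw [-0.02  0.   -0.04]
```

View pics/c10.png

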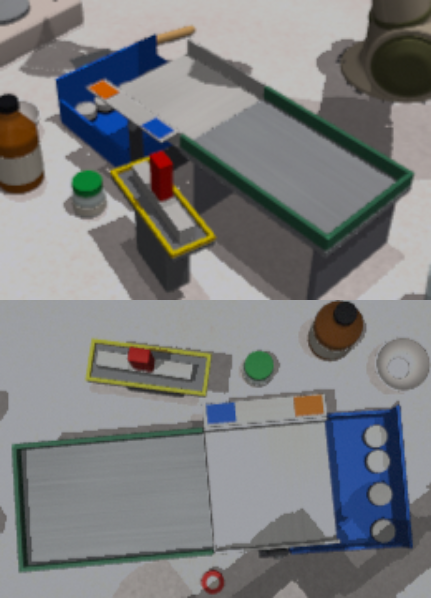

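The tray is level and empty, and all four tins are in the bin at (376,436)–(383,530). The straightedge stands upright inside its rim, and the bystanders are untouched.

```bash
python3 -c "
from workcell import ticket
print(ticket.finish_job())"
```

```text
the job is handed in; nothing more can be done
None
```

The job is done and handed in at about 22 s on the robot's clock: all four tins are in the wash bin, the straightedge stands upright inside the rim of its stand, and the tray is back level; handing in returned no verdict.

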